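# Ratchet the heat-sink clamp down to its mark

### The job

Two bolt-down clamps stand on the bench; one holds the aluminium heat sink, the other the blue multimeter casing. Tighten the heat-sink clamp: take hold of its red ratchet handle and swing it back and forth, so that each clockwise stroke (seen from above) turns the nut, until the yellow arrow on the nut points straight at the green mark, then let go of the handle. Do not turn past the mark, and leave the nut of the other clamp as it is.

Things in the scene. Friction and masses are not known exactly. Their poses are not given: they have to be found in the camera images.
- sink_clamp: Fixed clamp holding the finned aluminium heat sink. Origin: on the vertical nut axis, at bench height; +x runs along its grey strap over the heat sink, z up. Base plate 200 x 110 x 12 mm (x -50 to +150). Green mark: upright block on the strap at x = +45 mm, top z = 66 mm. Ratchet head on top: 60 mm across, 75 mm high. Two stop pins 60 mm from the axis, 65 mm high, limit the handle's swing.
- sink_grip (a point): Grip point: centre of the red sleeve (75 long, 18 wide, 18 mm high) of this clamp's level ratchet handle, 125 mm from the nut axis, 55 mm above the bench, free space beside and below. The sleeve lies along the line to the nut axis. The handle turns about that axis, 0.6 rad either way from the clamp's -x direction (end stops), and stays where it is left.
- sink_nut (a joint): Nut angle (rad), shown by the yellow arrow on the black disc of the ratchet head. 0: arrow at the green mark. Grows clockwise from above (tightening); starts at -2.0 to -1.4. Clockwise strokes (handle end towards the clamp's +y) turn it against 0.4 N m, up to 0.32 rad of each stroke being lost before the ratchet bites; return strokes slip almost freely and the nut stays.
- case_pointer (a point): Tip of the yellow arrow on the nut of the other, identical clamp (the one that holds the blue multimeter casing), 27 mm from its nut axis, 71 mm above the bench. To be left alone.

How it is judged (in metres and radians):
On the way:
1. the fingers take hold of the red sleeve of the heat-sink clamp's handle (contact over 2 N, the TCP within 60 mm of the grip point) (distance between the grasp point and sink_grip below 0.06 m and contact force between the fingers and sink_clamp above 2 N), for 0.2 s.
At the end, for the whole second after the job is handed in: The yellow arrow of the heat-sink clamp's nut points at its green mark within 0.2 rad (11 degrees) and is at rest, and the arrow tip of the other clamp is within 10 mm of where it began (value of joint sink_nut between -0.2 and 0.2 rad and velocity of joint sink_nut between -0.05 and 0.05 rad/s and distance of case_pointer from where it was at the start of the episode below 0.01 m); the robot touches nothing.
It fails at once if the heat-sink clamp's nut is turned more than 0.25 rad (14 degrees) past the mark (value of joint sink_nut above 0.25 rad).
It fails at once if the other clamp's nut is turned (its arrow tip moves more than 12 mm) (distance of case_pointer from where it was at the start of the episode above 0.012 m).
It also fails if it takes over 58 s, if anything falls off the work surface, if the arm or the gripper's body presses on something with over 40 N, if the wrist force passes 120 N, or if a joint passes its speed limit or range.

### The arm

A 6-joint arm with a two-finger parallel gripper is mounted at the origin on the work surface. World frame = base frame: x ahead of the robot, y to its left, z up, the work surface at z = 0. Lengths are in m, angles in degrees, forces in N, time in s.
With the tool pointing down it reaches from about 0.4 to 0.825 m from the base axis. Payload 7 kg.
Tool frame: the origin (TCP) lies between the finger pads, 19 mm behind the fingertips; this is the grasp point; z points along the fingers, y is the line along which they close (so a half turn about z gives the same grasp; the last joint's range is limited). The gripper opens to 88 mm and grips with 3 to 60 N. Pads are 19 mm wide; open, the fingers measure 130 mm over their backs; the gripper's body (78 mm by 193 mm) begins 47 mm behind the grasp point.
Start: joints at [81.022, 20.546, 0.682, 0, -70.136, -16.507], TCP at [0.29, 0.609, 0.245] pointing down, gripper open.
Joint ranges: [-176.03, 176.03], [-82.01, 121.73], [-58.28, 71.71], [-173.87, 95.51], [-174.79, -0.11], [-173.66, 173.66]. Speed limits (degrees/s): [136.94, 136.94, 172.46, 180, 180, 180].

### API

Orientations are given as [roll, pitch, yaw] about the fixed x, y, z axes, in that order (R = Rz(yaw) Ry(pitch) Rx(roll)).
In Python, from plant import ctrl gives the robot as it stands. The module is installed in compiled form; this text tells all that it offers.
- The arm moves only by the tool send_rows, never from a script. Its argument "plan" is a list that holds one entry, the list of rows, each a list of 6 numbers: the shift along the tool's x, y, z in fractions of the full range, 1 being 60 cm, then the turn, a rotation vector about the tool's x, y, z in shares of 360 degrees (1.0 is 360 degrees). A call has 1 to 8 rows; each row is the pose to reach, as a shift and turn from the pose commanded when the call began, along the tool's axes at that moment; what a row does not reach only later rows make up. A row lasts 1/12 s, in which the tool goes at most 41.7 mm and 7.16 degrees, less where a joint would pass 70% of its speed; a pose out of reach is approached as far as the arm can. A shift or turn number past 1, either way, is cut back to 1. A call with a gripper value outside its range is refused whole. "fingers" is the opening, from 0 (shut) to 1 (fully open), set as the call begins (left out, the last holds). The fingers move at their own pace and stop on an object; the grip force is fixed at half the most. Time passes only in rows, so rows that repeat a pose let the fingers close. It gives the time, the measured TCP pose, the force, the opening and the grip force at its end, in the units of the state.
- ctrl.get_obs(): the state, without advancing time (a new reading comes with each control period).
- ctrl.snapshot(name): name is "scene" or "top" or "wrist"; returns a dict with "img" (420x560x3 uint8, red, green, blue), "K" (3x3 intrinsics, pixels), "pose" (4x4, takes a point from camera to world coordinates). Camera axes: x right, y down, z forward; pixel columns grow to the right and rows downward; lengths in m; the calibration is good to about 2 mm. A picture is of the moment at which its call begins. There is no depth.
- ctrl.close_job(): hands the job in; it is judged then, once.
The state is a dict: "clock": time; "joint_pos": joint angles; "qvel": joint speeds; "tau": joint torques, N m; "tool_pos": TCP position; "orientation": TCP orientation; "force": force on the tool from outside, world axes, zero at the start; "moment": the same for the moment, N m; "opening": finger opening in m; "gripper_force": force on a finger pad.
Only numpy, scipy, OpenCV 4.12 (cv2) and the standard library are available. Lean on these libraries where they do the work, as an engineer would, in place of code of your own. Each camera call takes 0.05 s, during which the arm holds its last target. There are 200 camera calls.

## Working session

There is one attempt and no reset: what is moved stays moved. The work goes in short steps, Python scripts to look and compute and a tool call to move; the robot and the scene stay as the last step left them, time stands still between calls to the robot, and variables do not carry over. Pictures are saved under pics/ and viewed, at most 10 in all, crops included, and the job is handed in when it is done.

Besides the shell and the picture viewer there is one more tool, called after "Emit:" by a JSON object that holds its "method" and its "body". send_rows: Moves the arm, as the interface text tells. Its arguments: {"type":"object","properties":{"plan":{"type":"array","items":{"type":"array","items":{"type":"array","items":{"type":"number"}}}},"fingers":{"type":"number"}},"required":["plan"]}

```bash
mkdir -p pics
cat > h.py <<'E'
import numpy as np, cv2
from plant import ctrl
def snap(n,f=None):
    s=ctrl.snapshot(n)
    if f: cv2.imwrite(f'pics/{f}.png',s['img'][:,:,::-1])
    return s
def ray(s,u,v):
    d=np.linalg.inv(s['K'])@[u,v,1]; P=np.array(s['pose']); return P[:3,3],P[:3,:3]@d
def plane(s,u,v,z):
    o,d=ray(s,u,v); return o+d*(z-o[2])/d[2]
def tri(a,pa,b,pb):
    o1,d1=ray(a,*pa);o2,d2=ray(b,*pb)
    t=np.linalg.lstsq(np.c_[d1,-d2],o2-o1,rcond=None)[0]
    p,q=o1+t[0]*d1,o2+t[1]*d2
    return (p+q)/2,np.linalg.norm(p-q)
E
python3 - <<'E'
from h import *
a=snap('scene','s1');b=snap('top','t1')
for s in(a,b): print(np.round(s['pose'],3).tolist(),np.round(s['K'],1).tolist())
o=ctrl.get_obs();print(o)
E
```

```text
[[-0.677, 0.509, -0.532, 0.989], [0.736, 0.469, -0.489, 0.38], [0.0, -0.722, -0.691, 0.657], [0.0, 0.0, 0.0, 1.0]] [[462.2, 0.0, 276.6], [0.0, 462.2, 210.1], [0.0, 0.0, 1.0]]
[[-0.004, -0.995, 0.104, 0.442], [-1.0, 0.005, 0.014, -0.03], [-0.014, -0.104, -0.994, 1.196], [0.0, 0.0, 0.0, 1.0]] [[521.4, 0.0, 281.9], [0.0, 521.4, 214.3], [0.0, 0.0, 1.0]]
{'clock': 0.1, 'joint_pos': array([ 8.10223568e+01,  2.05855607e+01,  6.38972236e-01, -1.69534791e-02,
       -7.01372444e+01, -1.65065128e+01]), 'qvel': array([-0.01026229, -0.01372604,  0.08881477,  0.07409444, -0.02084081,
       -0.01801502]), 'tau': array([-1.71730015e-03, -5.84162164e+01,  2.93752939e+01,  7.01558724e+00,
        1.02315238e-02, -3.62119977e-05]), 'tool_pos': array([0.29027943, 0.60893216, 0.24453843]), 'orientation': array([ 1.79915093e+02, -8.53949652e-03, -2.54899216e+01]), 'force': array([ 0.07197559, -0.47599729,  0.25301278]), 'moment': array([-0.02892842, -0.00086381, -0.00621014]), 'gripper_force': 0.0, 'opening': 0.08755343669738375}
```

View pics/s1.png

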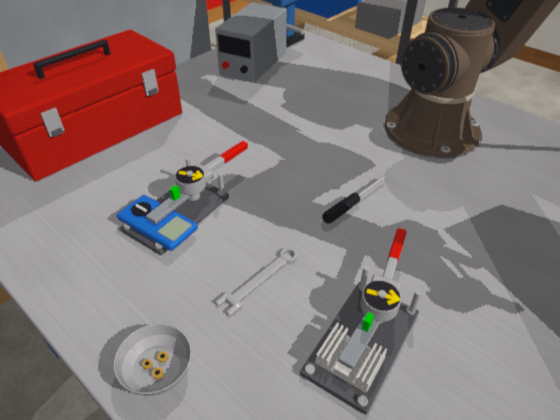

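View pics/t1.png

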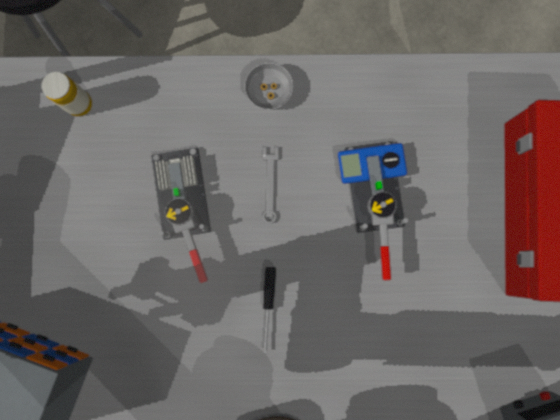

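The scene view shows the heat-sink clamp at lower right: handle sleeve (398,245), nut (381,298), green mark (368,321). In the top view it is on the left: sleeve (198,266), disc (179,211), green mark (176,192). The other clamp, with the blue casing, is at (382,205) in the top view.

```bash
cat >> h.py <<'E'
ROI={'scene':(290,215,450,380),'top':(145,140,225,295)}
def masks(s,roi):
    x0,y0,x1,y1=roi
    h=cv2.cvtColor(s['img'],cv2.COLOR_RGB2HSV); w=np.zeros(h.shape[:2],np.uint8); w[y0:y1,x0:x1]=255
    r=lambda lo,hi:cv2.inRange(h,lo,hi)&w
    m=dict(red=r((0,150,70),(8,255,255))|r((172,150,70),(180,255,255)),yel=r((20,150,100),(35,255,255)),grn=r((45,150,60),(75,255,255)))
    out={}
    for k,v in m.items():
        n,l,st,c=cv2.connectedComponentsWithStats(v)
        if n<2: continue
        i=1+np.argmax(st[1:,4]); out[k]=(c[i],st[i,4],(l==i).astype(np.uint8))
    return out
E
python3 - <<'E'
from h import *
a=snap('scene');b=snap('top')
A=masks(a,ROI['scene']);B=masks(b,ROI['top'])
for k in A: print(k,A[k][:2],B[k][:2],tri(a,A[k][0],b,B[k][0]))
for s,M in((a,A),(b,B)):
    p=cv2.findNonZero(M['red'][2]); r=cv2.minAreaRect(p); print(r, cv2.boxPoints(r).tolist())
cv2.imwrite('pics/crop.png',np.hstack([cv2.resize(b['img'][140:295,145:225,::-1],None,fx=3.8,fy=3.8,interpolation=2),cv2.resize(a['img'][215:380,320:440,::-1],(430,589),interpolation=2)]))
E
```

```text
red (array([397.36271186, 243.4440678 ]), np.int32(295)) (array([194.52631579, 257.73684211]), np.int32(76)) (array([0.46637126, 0.17411058, 0.07797329]), np.float64(0.001804193659902421))
yel (array([392.        , 297.15068493]), np.int32(146)) (array([170.734375, 213.875   ]), np.int32(64)) (array([0.56227731, 0.22689156, 0.07359577]), np.float64(0.0007711784627071964))
grn (array([367.37671233, 321.32191781]), np.int32(146)) (array([175.85714286, 191.57142857]), np.int32(28)) (array([0.61354093, 0.21976856, 0.05843629]), np.float64(0.0011544205214553318))
((397.3394775390625, 243.2018585205078), (10.344524383544922, 29.884180068969727), 16.699243545532227) [[388.0917663574219, 256.0275573730469], [396.6789245605469, 227.40370178222656], [406.5871887207031, 230.37615966796875], [398.0000305175781, 259.0]]
((194.5839385986328, 257.6058044433594), (14.18233585357666, 5.467888355255127), 70.01689147949219) [[189.59124755859375, 251.87586975097656], [194.72991943359375, 250.0072784423828], [199.57662963867188, 263.33575439453125], [194.43795776367188, 265.204345703125]]
```

View pics/crop.png

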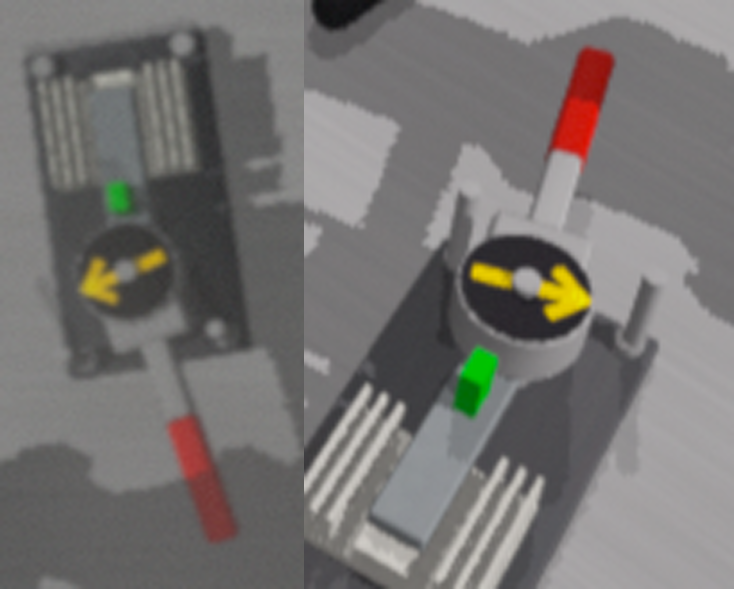

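The crop shows the top view on the left with the red sleeve partly in shadow, so my threshold was too high. The nut's dome is at about (177.6,211) in the top view and (382,294) in the scene view. The arrow points left in the top view, about 100° before the mark.

```bash
sed -i 's/(0,150,70),(8/(0,130,35),(8/;s/(172,150,70)/(172,130,35)/' h.py
cat >> h.py <<'E'
def state(verbose=1):
    a=snap('scene');b=snap('top');A=masks(a,ROI['scene']);B=masks(b,ROI['top']);return a,b,A,B
E
python3 - <<'E'
from h import *
a,b,A,B=state()
C,e=tri(a,(382,294),b,(177.6,211.05)); print('axis',C,e)
G,e=tri(a,A['red'][0],b,B['red'][0]); print('grip',G,e,A['red'][:2],B['red'][:2])
g=tri(a,A['grn'][0],b,B['grn'][0])[0]
for s,M,n in((b,B,'top'),(a,A,'scene')):
    c=plane(s,*M['red'][0],G[2]); 
    p=cv2.findNonZero(M['red'][2]).reshape(-1,2)
    q=np.array([plane(s,*x,.060)[:2] for x in p]); q0=q.mean(0); u,S,vt=np.linalg.svd(q-q0); d=vt[0]*np.sign(vt[0]@(q0-C[:2])); print(n,'sleeve dir',np.degrees(np.arctan2(d[1],d[0])),'from axis',np.degrees(np.arctan2(*(q0-C[:2])[::-1])),q0,np.ptp((q-q0)@d))
    # nut disc arrow: all yellow comps
    h=cv2.cvtColor(s['img'],cv2.COLOR_RGB2HSV);m=cv2.inRange(h,(20,120,90),(35,255,255));x0,y0,x1,y1=ROI[n];w=m*0;w[y0:y1,x0:x1]=m[y0:y1,x0:x1]
    q=np.array([plane(s,*x[0],.071)[:2] for x in cv2.findNonZero(w)]);q0=q.mean(0);vt=np.linalg.svd(q-q0)[2];d=vt[0]*np.sign(vt[0]@(q0-C[:2]));print('arrow',np.degrees(np.arctan2(d[1],d[0])),q0,np.ptp((q-q0)@d))
    gg=plane(s,*M['grn'][0],g[2]);print('green',gg,np.degrees(np.arctan2(*(gg-C)[1::-1])))
E
```

```text
axis [0.56816038 0.21225992 0.073998  ] 8.05457456354859e-05
grip [0.46169571 0.17252364 0.07319543] 0.0012671838666308487 (array([397.36538462, 243.34935897]), np.int32(312)) (array([195.5234375, 260.0234375]), np.int32(128))
top sleeve dir -159.79623780965582 from axis -160.30125075596695 [0.46225903 0.17434436] 0.05437783312214603
arrow 113.77025427133943 [0.56601931 0.21874206] 0.05067008723811346
green [0.61375469 0.22008465 0.05891961] 9.738029703942898
scene sleeve dir -159.28118136807095 from axis -159.71402513489446 [0.44903561 0.16822748] 0.07385004478848611
arrow 113.87534361024196 [0.56444164 0.21727141] 0.05113718308677109
green [0.61418732 0.2194283  0.05891961] 8.852308433950117
```

```bash
sed -i 's/(0,130,35),(8/(0,80,30),(10/;s/(172,130,35)/(170,80,30)/' h.py
python3 - <<'E'
from h import *
a,b,A,B=state()
G,e=tri(a,A['red'][0],b,B['red'][0]); print('grip',G,e,A['red'][:2],B['red'][:2])
o=ctrl.get_obs();from scipy.spatial.transform import Rotation as R
Rt=R.from_euler('xyz',o['orientation'],degrees=True); print(Rt.as_matrix().round(3))
print(Rt.inv().apply(np.array([.451,.1695,.16])-o['tool_pos'])*100)
E
```

```text
grip [0.45076226 0.16923799 0.06139533] 0.0003602044004392724 (array([397.40707965, 243.49557522]), np.int32(339)) (array([197.60583942, 265.35036496]), np.int32(274))
[[ 0.903 -0.43  -0.   ]
 [-0.43  -0.903 -0.   ]
 [ 0.     0.    -1.   ]]
[33.41733322 32.78353371  8.52966786]
```

The manual's scale: shifts go in shares of 60 cm and turns go in shares of 360 degrees. Converting my numbers, 21 cm / 60 = 0.35, 18.9 cm / 60 = 0.315, -45.5 degrees / 360 = -0.1264.

Emit:
{"method": "send_rows", "body": {"plan": [[[0.045,0.045,0.0117,0,0,-0.0158],[0.09,0.09,0.0233,0,0,-0.0317],[0.135,0.135,0.035,0,0,-0.0472],[0.18,0.18,0.0467,0,0,-0.0631],[0.225,0.225,0.0583,0,0,-0.0789],[0.27,0.27,0.07,0,0,-0.0944],[0.315,0.315,0.0817,0,0,-0.1111],[0.35,0.35,0.0917,0,0,-0.1264]]], "fingers": 1}}

```text
clock: 1.07
tool_pos: [0.3898, 0.3268, 0.1902]
orientation: [-180.0, 0.0, 20.3]
force: [-0.3, 0.2, -0.7]
opening: 0.0873
gripper_force: 0.0
```

```bash
cat >> h.py <<'E'
from scipy.spatial.transform import Rotation as R
C=np.array([.568,.2122]); 
def rel(p,yaw):
    o=ctrl.get_obs();Rt=R.from_euler('xyz',o['orientation'],degrees=True)
    T=R.from_euler('xyz',[180,0,yaw],degrees=True)
    print('tcp',o['tool_pos'],o['orientation'],'F',o['force'],'t',o['clock'],'open',o['opening'],o['gripper_force'])
    print('move',(Rt.inv().apply(np.array(p)-o['tool_pos'])*100).round(2),(Rt.inv()*T).as_rotvec(degrees=True).round(1))
E
python3 -c "
from h import *
rel((.451,.1692,.16),20.2);print(ctrl.get_obs()['joint_pos'])"
```

```text
tcp [0.38981545 0.32675883 0.19020643] [-1.79992064e+02  1.19468451e-03  2.02962660e+01] F [-0.28281228  0.16791766 -0.70284129] t 1.0667 open 0.0872937508250283 0.0
move [ 0.27 16.9   3.02] [-0.   0.   0.1]
[ 6.21185603e+01  7.45558711e+00 -2.45696943e+01 -7.91602763e-03
 -5.79703170e+01  4.81819037e+01]
```

In the tool's units: 16.9 cm / 60 = 0.2817, 16 cm / 60 = 0.2667.

Emit:
{"method": "send_rows", "body": {"plan": [[[0.0017,0.05,0.0083,0,0,0],[0.0017,0.1083,0.0167,0,0,0],[0.0033,0.1667,0.025,0,0,0],[0.0033,0.225,0.0383,0,0,0],[0.005,0.2667,0.05,0,0,0],[0.005,0.2817,0.05,0,0,0],[0.005,0.2817,0.05,0,0,0]]]}}

```text
clock: 1.65
tool_pos: [0.4506, 0.1697, 0.1602]
orientation: [180.0, 0.0, 19.9]
force: [0.3, 0.2, 0.6]
opening: 0.0876
gripper_force: 0.0
```

Run:
```python
from h import *
rel((.4508,.1692,.055),20.2)
w=snap('wrist','w1')
```

```text
tcp [0.45055441 0.16970123 0.16020582] [1.79981036e+02 3.68582007e-02 1.98602417e+01] F [0.27653378 0.23352675 0.5503604 ] t 1.65 open 0.08757799659466832 0.0
move [1.000e-02 5.000e-02 1.052e+01] [ 0.   0.  -0.3]
```

View pics/w1.png

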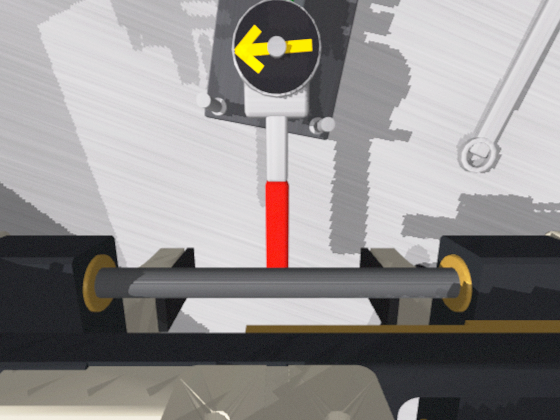

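The wrist view shows the sleeve at about (277,225), centred between the fingers and in line with the nut at (277,47). I'll go down and grip.

In the tool's units: 10.5 cm / 60 = 0.175, 10 cm / 60 = 0.1667.

Emit:
{"method": "send_rows", "body": {"plan": [[[0,0,0.0333,0,0,0],[0,0,0.0833,0,0,0],[0,0,0.1333,0,0,0],[0,0,0.1667,0,0,0],[0,0,0.175,0,0,0],[0,0,0.175,0,0,0],[0,0,0.175,0,0,0]]]}}

```text
clock: 2.28
tool_pos: [0.4508, 0.1727, 0.0562]
orientation: [180.0, -0.0, 20.1]
force: [-0.1, -0.4, -0.2]
opening: 0.0875
gripper_force: 0.0
```

Emit:
{"method": "send_rows", "body": {"plan": [[[0,0,0,0,0,0],[0,0,0,0,0,0],[0,0,0,0,0,0],[0,0,0,0,0,0],[0,0,0,0,0,0],[0,0,0,0,0,0],[0,0,0,0,0,0],[0,0,0,0,0,0]]], "fingers": 0.1}}

```text
clock: 2.95
tool_pos: [0.4503, 0.1716, 0.0554]
orientation: [-180.0, -0.0, 20.0]
force: [-0.6, -0.4, -0.1]
opening: 0.0403
gripper_force: 0.0
```

```bash
cat >> h.py <<'E'
CL=9.3
def nut(f=None):
    "nut angle (deg, 0 at mark) from wrist and top yellow pixels on plane z=.071 about the axis C"
    for n in('top','scene','wrist'):
        s=snap(n,f if n=='wrist' else None);h=cv2.cvtColor(s['img'],cv2.COLOR_RGB2HSV);m=cv2.inRange(h,(20,120,90),(35,255,255))
        p=cv2.findNonZero(m)
        if p is None: print(n,'none');continue
        q=np.array([plane(s,*x[0],.071)[:2] for x in p]);q=q[np.linalg.norm(q-C,axis=1)<.035]
        if len(q)<15: print(n,'few',len(q));continue
        q0=q.mean(0);vt=np.linalg.svd(q-q0)[2];d=vt[0]*np.sign(vt[0]@(q0-C));print(n,'nut',round(CL-np.degrees(np.arctan2(d[1],d[0])),1),len(q),np.ptp((q-q0)@d).round(4),np.ptp((q-q0)@vt[1]).round(4))
def arc(dths,r=.125):
    "rows in present tool axes (from measured pose) to handle angles shifted by dth about C"
    o=ctrl.get_obs();Rt=R.from_euler('xyz',o['orientation'],degrees=True);p=o['tool_pos']
    print('tcp',p,'yaw',o['orientation'],'handle',np.degrees(np.arctan2(*(p[:2]-C)[::-1])),'r',np.linalg.norm(p[:2]-C),'F',o['force'],'t',o['clock'],o['opening'],o['gripper_force'])
    for t in dths:
        Q=R.from_euler('z',t,degrees=True);v=np.r_[C,p[2]];print((Rt.inv().apply(Q.apply(p-v)-(p-v))*100).round(2)[:2],-t)
E
python3 - <<'E'
from h import *
nut();arc([3,6,9,12,15,18,21,23,-6])
E
```

```text
top nut -104.8 121 0.0524 0.0276
scene nut -104.4 216 0.0511 0.0299
wrist nut -94.7 259 0.0099 0.005
tcp [0.4502958  0.17157805 0.0553178 ] yaw [1.79997041e+02 8.06981624e-03 2.00115267e+01] handle -160.95947355367394 r 0.12451675446409942 F [-0.38450444 -0.88494025  0.13555897] t 3.1 0.027873331631360493 0.0
[0.01 0.65] -3
[0.05 1.3 ] -6
[0.12 1.95] -9
[0.23 2.59] -12
[0.37 3.23] -15
[0.54 3.86] -18
[0.75 4.48] -21
[0.91 4.88] -23
[ 0.09 -1.3 ] 6
```

Emit:
{"method": "send_rows", "body": {"plan": [[[0,0.0017,0,0,0,0],[0,0.0033,0,0,0,0],[0,0.0033,0,0,0,0],[0,0.0033,0,0,0,0],[0,0.0033,0,0,0,0],[0,0.0033,0,0,0,0],[0,0.0033,0,0,0,0]]], "fingers": 0.1}}

```text
clock: 3.68
tool_pos: [0.451, 0.1697, 0.0553]
orientation: [180.0, 0.0, 20.0]
force: [-0.6, -0.8, -1.5]
opening: 0.0179
gripper_force: 30.0
```

Run:
```python
from h import *
nut();arc([3,6,9,12,15,18,21,22])
```

```text
top nut -104.5 118 0.0515 0.0276
scene nut -104.4 215 0.0511 0.0299
wrist nut -95.2 260 0.0096 0.0049
tcp [0.45097653 0.16971451 0.05532737] yaw [-1.79999902e+02  2.49372942e-03  2.00140008e+01] handle -160.04652141887786 r 0.12449702710993468 F [ 0.14028324 -0.25465478 -0.45844334] t 3.8333 0.018030745227563445 30.000507831573486
[0.02 0.65] -3
[0.07 1.3 ] -6
[0.15 1.95] -9
[0.27 2.59] -12
[0.42 3.22] -15
[0.61 3.85] -18
[0.82 4.46] -21
[0.9  4.66] -22
```

Gripped at 30 N, with the sleeve 18 mm wide between the pads. Next is the return stroke, anticlockwise.

In the tool's units: 4.66 cm / 60 = 0.0777, 4.46 cm / 60 = 0.0743, -22 degrees / 360 = -0.0611.

Emit:
{"method": "send_rows", "body": {"plan": [[[0.0003,0.0108,0,0,0,-0.0083],[0.0012,0.0217,0,0,0,-0.0167],[0.0025,0.0325,0,0,0,-0.025],[0.0045,0.0432,0,0,0,-0.0333],[0.007,0.0537,0,0,0,-0.0417],[0.0102,0.0642,0,0,0,-0.05],[0.0137,0.0743,0,0,0,-0.0583],[0.015,0.0777,0,0,0,-0.0611]]]}}

```text
clock: 4.5
tool_pos: [0.4758, 0.1289, 0.0553]
orientation: [-180.0, -0.0, 42.2]
force: [-0.5, 3.6, -0.3]
opening: 0.0177
gripper_force: 30.1
```

Run:
```python
from h import *
nut();arc([-4,-8,-13,-18,-23,-28,-32,-35])
```

```text
top nut 95.3 39 0.0416 0.0108
scene nut -105.0 213 0.0511 0.0299
wrist few 0
tcp [0.47543787 0.12926124 0.05533433] yaw [-1.79994757e+02 -1.58029808e-02  4.19335315e+01] handle -138.13859833519845 r 0.12428429492867597 F [-0.32143383  2.53949464 -1.36800134] t 4.65 0.018074071838589494 30.076094269752502
[ 0.03 -0.87] 4
[ 0.12 -1.73] 8
[ 0.32 -2.8 ] 13
[ 0.61 -3.84] 18
[ 0.99 -4.85] 23
[ 1.46 -5.83] 28
[ 1.9  -6.58] 32
[ 2.26 -7.13] 35
```

In the tool's units: -7.13 cm / 60 = -0.1188, -6.58 cm / 60 = -0.1097, 35 degrees / 360 = 0.0972.

Emit:
{"method": "send_rows", "body": {"plan": [[[0.0005,-0.0145,0,0,0,0.0111],[0.002,-0.0288,0,0,0,0.0222],[0.0053,-0.0467,0,0,0,0.0361],[0.0102,-0.064,0,0,0,0.05],[0.0165,-0.0808,0,0,0,0.0639],[0.0243,-0.0972,0,0,0,0.0778],[0.0317,-0.1097,0,0,0,0.0889],[0.0377,-0.1188,0,0,0,0.0972]]]}}

```text
clock: 5.32
tool_pos: [0.4443, 0.1975, 0.0553]
orientation: [180.0, -0.0, 6.7]
force: [5.7, -3.0, -4.2]
opening: 0.0179
gripper_force: 30.0
```

Run:
```python
from h import *
nut();arc([-4,-8,-13,-18,-22,-26,-28,-29])
```

```text
top nut -72.9 117 0.0493 0.0269
scene nut -71.6 219 0.0519 0.0286
wrist few 0
tcp [0.44442214 0.19708    0.05533232] yaw [ 1.79967196e+02 -1.84480679e-04  7.06829802e+00] handle -173.02441579899622 r 0.12449941020412766 F [ 4.33586341 -2.99497629 -2.28520722] t 5.4667 0.017806270416041107 30.004190504550934
[ 0.03 -0.87] 4
[ 0.12 -1.73] 8
[ 0.32 -2.8 ] 13
[ 0.62 -3.85] 18
[ 0.91 -4.66] 22
[ 1.27 -5.46] 26
[ 1.47 -5.84] 28
[ 1.57 -6.03] 29
```

In the tool's units: -6.03 cm / 60 = -0.1005, -5.84 cm / 60 = -0.0973, 29 degrees / 360 = 0.0806.

Emit:
{"method": "send_rows", "body": {"plan": [[[0.0005,-0.0145,0,0,0,0.0111],[0.002,-0.0288,0,0,0,0.0222],[0.0053,-0.0467,0,0,0,0.0361],[0.0103,-0.0642,0,0,0,0.05],[0.0152,-0.0777,0,0,0,0.0611],[0.0212,-0.091,0,0,0,0.0722],[0.0245,-0.0973,0,0,0,0.0778],[0.0262,-0.1005,0,0,0,0.0806]]]}}

```text
clock: 6.13
tool_pos: [0.4526, 0.258, 0.0553]
orientation: [179.9, 0.0, -22.1]
force: [3.5, -5.4, 2.3]
opening: 0.0179
gripper_force: 30.0
```

Run:
```python
from h import *
nut();arc([4,8,13,18,23,28,32,35])
```

```text
top nut -44.4 122 0.0513 0.0295
scene nut -43.2 214 0.0518 0.0303
wrist few 0
tcp [0.45254887 0.25779297 0.05530865] yaw [ 1.79926911e+02  6.34190695e-03 -2.19312528e+01] handle 158.45036829556557 r 0.12412768579688406 F [ 2.88888207 -4.92924821  1.4838435 ] t 6.2833 0.017872342536852107 30.002761781215668
[0.04 0.87] -4
[0.13 1.73] -8
[0.34 2.79] -13
[0.63 3.83] -18
[1.02 4.84] -23
[1.49 5.82] -28
[1.93 6.57] -32
[2.29 7.1 ] -35
```

In the tool's units: 7.1 cm / 60 = 0.1183, 6.57 cm / 60 = 0.1095, -35 degrees / 360 = -0.0972.

Emit:
{"method": "send_rows", "body": {"plan": [[[0.0007,0.0145,0,0,0,-0.0111],[0.0022,0.0288,0,0,0,-0.0222],[0.0057,0.0465,0,0,0,-0.0361],[0.0105,0.0638,0,0,0,-0.05],[0.017,0.0807,0,0,0,-0.0639],[0.0248,0.097,0,0,0,-0.0778],[0.0322,0.1095,0,0,0,-0.0889],[0.0382,0.1183,0,0,0,-0.0972]]]}}

```text
clock: 6.95
tool_pos: [0.4469, 0.1836, 0.0554]
orientation: [-180.0, 0.0, 13.3]
force: [-0.4, 0.4, -0.2]
opening: 0.0179
gripper_force: 30.0
```

Run:
```python
from h import *
nut();arc([4,8,13,18,22,25,27,28])
```

```text
top nut -45.1 115 0.0509 0.027
scene nut -45.0 209 0.052 0.028
wrist nut 110.9 657 0.0138 0.0089
tcp [0.44683814 0.18361429 0.05532696] yaw [1.79977702e+02 5.25106038e-02 1.29547614e+01] handle -166.72496412053 r 0.12448831019317516 F [-2.5400322  -1.04673031  1.70577054] t 7.1 0.017912988042172912 30.043812096118927
[0.04 0.87] -4
[0.13 1.73] -8
[0.33 2.8 ] -13
[0.63 3.84] -18
[0.93 4.66] -22
[1.2  5.25] -25
[1.39 5.64] -27
[1.49 5.84] -28
```

In the tool's units: 5.84 cm / 60 = 0.0973, 5.64 cm / 60 = 0.094, -28 degrees / 360 = -0.0778.

Emit:
{"method": "send_rows", "body": {"plan": [[[0.0007,0.0145,0,0,0,-0.0111],[0.0022,0.0288,0,0,0,-0.0222],[0.0055,0.0467,0,0,0,-0.0361],[0.0105,0.064,0,0,0,-0.05],[0.0155,0.0777,0,0,0,-0.0611],[0.02,0.0875,0,0,0,-0.0694],[0.0232,0.094,0,0,0,-0.075],[0.0248,0.0973,0,0,0,-0.0778]]]}}

```text
clock: 7.77
tool_pos: [0.4743, 0.1305, 0.0553]
orientation: [-180.0, 0.1, 41.1]
force: [-6.0, 1.4, 4.2]
opening: 0.0177
gripper_force: 30.1
```

Run:
```python
from h import *
nut();arc([-4,-8,-13,-18,-23,-28,-32,-35])
```

```text
top nut -114.4 66 0.0234 0.0184
scene nut -45.3 204 0.052 0.028
wrist nut 130.3 868 0.0134 0.0083
tcp [0.47417901 0.13072935 0.05529927] yaw [-1.79979577e+02  8.69924200e-02  4.09408131e+01] handle -139.03016764463464 r 0.12425717066043607 F [-5.74707548 -0.81160161  4.46536048] t 7.9167 0.017767566113641345 30.10842651128769
[ 0.03 -0.87] 4
[ 0.12 -1.73] 8
[ 0.32 -2.8 ] 13
[ 0.61 -3.84] 18
[ 0.99 -4.86] 23
[ 1.45 -5.83] 28
[ 1.88 -6.59] 32
[ 2.24 -7.13] 35
```

In the tool's units: -7.13 cm / 60 = -0.1188, -6.59 cm / 60 = -0.1098, 35 degrees / 360 = 0.0972.

Emit:
{"method": "send_rows", "body": {"plan": [[[0.0005,-0.0145,0,0,0,0.0111],[0.002,-0.0288,0,0,0,0.0222],[0.0053,-0.0467,0,0,0,0.0361],[0.0102,-0.064,0,0,0,0.05],[0.0165,-0.081,0,0,0,0.0639],[0.0242,-0.0972,0,0,0,0.0778],[0.0313,-0.1098,0,0,0,0.0889],[0.0373,-0.1188,0,0,0,0.0972]]]}}

```text
clock: 8.58
tool_pos: [0.4442, 0.1996, 0.0553]
orientation: [179.9, 0.1, 5.7]
force: [-1.6, -3.2, 3.2]
opening: 0.0179
gripper_force: 30.0
```

Run:
```python
from h import *
nut();arc([-3,-6,-9,-12,-14,-16,-18,-20,-22,-24,-26,-28])
```

```text
top nut -17.8 124 0.0514 0.0281
scene nut -17.8 209 0.0528 0.0291
wrist nut 154.6 843 0.0139 0.0088
tcp [0.44420689 0.19937131 0.05530918] yaw [1.79942009e+02 7.87903311e-02 5.95380302e+00] handle -174.08355454532028 r 0.12445605207395125 F [-3.51205311 -3.32423068  5.05237344] t 8.7333 0.017938911269540503 30.001412630081177
[ 0.02 -0.65] 3
[ 0.07 -1.3 ] 6
[ 0.15 -1.95] 9
[ 0.27 -2.59] 12
[ 0.37 -3.01] 14
[ 0.48 -3.43] 16
[ 0.61 -3.85] 18
[ 0.75 -4.26] 20
[ 0.91 -4.66] 22
[ 1.08 -5.06] 24
[ 1.26 -5.45] 26
[ 1.46 -5.84] 28
```

In the tool's units: -3.65 cm / 60 = -0.0608, -3.43 cm / 60 = -0.0572, 17 degrees / 360 = 0.0472.

Emit:
{"method": "send_rows", "body": {"plan": [[[0.0003,-0.0108,0,0,0,0.0083],[0.0012,-0.0217,0,0,0,0.0167],[0.0025,-0.0325,0,0,0,0.025],[0.0045,-0.0432,0,0,0,0.0333],[0.0062,-0.0502,0,0,0,0.0389],[0.008,-0.0572,0,0,0,0.0444],[0.0092,-0.0608,0,0,0,0.0472],[0.0092,-0.0608,0,0,0,0.0472]]]}}

```text
clock: 9.4
tool_pos: [0.446, 0.236, 0.0553]
orientation: [179.9, 0.1, -11.1]
force: [-3.9, -4.4, 6.5]
opening: 0.0179
gripper_force: 30.0
```

Run:
```python
from h import *
nut();arc([])
b=snap('top');a=snap('scene')
cv2.imwrite('pics/crop2.png',np.hstack([cv2.resize(b['img'][140:295,145:225,::-1],None,fx=3.8,fy=3.8,interpolation=2),cv2.resize(a['img'][215:380,320:440,::-1],(430,589),interpolation=2)]))
```

```text
top nut -1.8 124 0.0501 0.029
scene nut -1.5 213 0.0525 0.0297
wrist nut 171.7 840 0.0138 0.0086
tcp [0.44601464 0.23578479 0.05530932] yaw [ 1.79931368e+02  5.61213454e-02 -1.10473467e+01] handle 169.05738093919675 r 0.12424440174700896 F [-4.05096505 -2.84195071  5.80699888] t 9.55 0.01785655513135256 30.01732349395752
```

View pics/crop2.png

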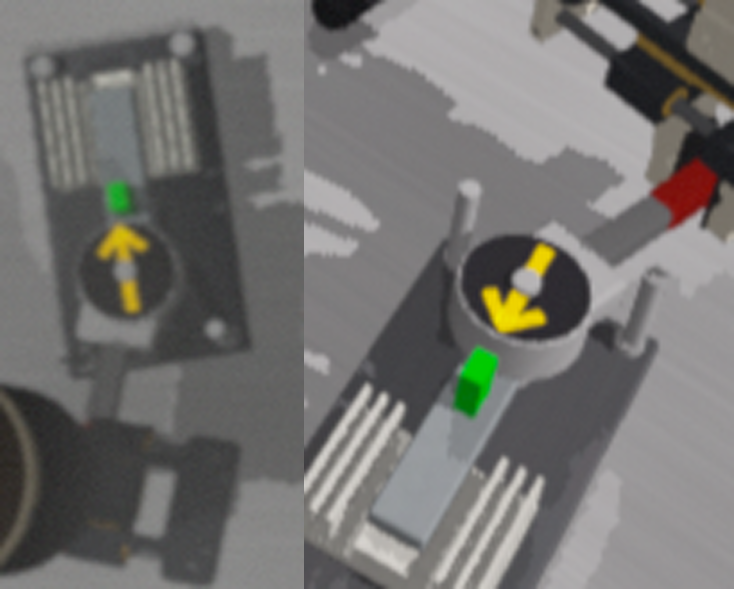

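Both crops show the arrow pointing at the green mark, within 2°. I'll let go and lift clear.

Emit:
{"method": "send_rows", "body": {"plan": [[[0,0,0,0,0,0],[0,0,0,0,0,0],[0,0,0,0,0,0],[0,0,0,0,0,0],[0,0,0,0,0,0],[0,0,0,0,0,0],[0,0,0,0,0,0],[0,0,0,0,0,0]]], "fingers": 0.7}}

```text
clock: 10.32
tool_pos: [0.4469, 0.2365, 0.0554]
orientation: [-180.0, -0.0, -11.0]
force: [0.6, -0.2, -0.5]
opening: 0.0603
gripper_force: 0.0
```

In the tool's units: -14 cm / 60 = -0.2333, -12 cm / 60 = -0.2.

Emit:
{"method": "send_rows", "body": {"plan": [[[0,0,-0.0167,0,0,0],[0,0,-0.05,0,0,0],[0,0,-0.1,0,0,0],[0,0,-0.15,0,0,0],[0,0,-0.2,0,0,0],[0,0,-0.2333,0,0,0],[0,0,-0.2333,0,0,0],[0,0,-0.2333,0,0,0]]]}}

```text
clock: 10.98
tool_pos: [0.4472, 0.2368, 0.1974]
orientation: [-179.8, -0.1, -11.0]
force: [-0.1, 0.8, 0.2]
opening: 0.0614
gripper_force: 0.0
```

Run:
```python
from h import *
nut();arc([])
```

```text
top nut -1.0 119 0.05 0.0272
scene nut -1.2 206 0.0525 0.0292
wrist nut -0.8 948 0.0512 0.0293
tcp [0.44624531 0.23583419 0.19473112] yaw [ 1.79939250e+02  5.12326649e-02 -1.09955183e+01] handle 169.01475100630782 r 0.12402733239568929 F [-0.73863735  0.07510478  0.32728505] t 11.1333 0.06127028945367164 0.0
```

```bash
python3 -c "
from plant import ctrl
print(ctrl.close_job())"
```

```text
the job is handed in; nothing more can be done
None
```

The heat-sink nut's arrow points at the green mark within about 1° in all three camera views; I released the handle, lifted the arm clear, never moved the arm near the other clamp, and handed the job in at about 11 s (no verdict was returned).

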